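# Slide the phone flat under the thickness gauge bridge, up to its stop

### The arm

A 6-joint arm with a two-finger parallel gripper is mounted at the origin on a cart in front of the work surface, level with it; the furniture and walls round the work are solid. World frame = base frame: x ahead of the robot, y to its left, z up, the work surface at z = 0. Lengths are in mm, angles in rad, forces in N, time in s.
With the tool pointing down it reaches from about 300 to 775 mm from the base axis. Payload 14.6 kg.
Tool frame: the origin (TCP) lies at the very end of the fingers, on their centre line; the grasp point (between the pads) lies env.grip_depth behind it (env.grip_depth is the distance from the TCP to the grasp point, in mm); z points along the fingers, y is the line along which they close (so a half turn about z gives the same grasp; the last joint's range is limited). The gripper opens to 94 mm and grips with 3 to 60 N. Pads are 16 mm wide; open, the fingers measure 119 mm over their backs; the gripper's body (75 mm by 177 mm) begins 78 mm behind the grasp point.
Start: joints at [-0.067, 0.3, 1.521, -0, 1.321, -0.067], TCP at [549.99, -0.002, 205.446] pointing down, gripper open.
Joint ranges: [-3.03, 3.03], [-0.79, 2.21], [0.23, 2.52], [-1.04, 4.18], [0, 3.07], [-2.55, 2.55]. Speed limits (rad/s): [2.22, 2.22, 2.57, 3.14, 3.14, 3.14].

### API

Orientations are given as a unit quaternion [w, x, y, z].
In Python, from cell import env gives the robot as it stands.
- The arm moves only by the tool play_rows, never from a script. Its argument "motion" is a list of rows, each a list of 4 numbers: the shift along the tool's x, y, z normalised to -1 to 1, where 1 is 40 cm, then the turn about the tool's z normalised to -1 to 1, where 1 is 180 degrees. A call has 1 to 5 rows; each row is the pose to reach, as a shift and turn from the pose commanded when the call began, along the tool's axes at that moment, turning the shorter way round; what a row does not reach only later rows make up. A row lasts 1/8 s, in which the tool goes at most 62.5 mm and 10.7 degrees, less where a joint would pass 70% of its speed; a pose out of reach is approached as far as the arm can. A call with a number of a shift or a turn outside -1 to 1 is refused whole. A call with a gripper value outside its range is refused whole. "claw" is the gripper's target within -1 to 1 (fully open at 1, half-way at 0, shut at -1), set as the call begins (left out, the last holds). The fingers move at their own pace and stop on an object; "newtons" is the grip in N (left out, the last holds). Time passes only in rows, so rows that repeat a pose let the fingers close. It gives the time, the measured TCP pose, the force, the opening and the grip force at its end, in the units of the state.
- env.state(): the state, without advancing time (a new reading comes with each control period).
- env.read_camera(name): name is "scene" or "side" or "wrist"; returns a dict with "frame" (384x512x3 uint8, blue, green, red), "fx", "fy", "cx", "cy" (pixels), "k1" (the pictures are not rectified: a ray, as slopes to the right and down, at radius r is drawn at 1 + k1 r^2 times it, then the intrinsics apply), "R" (3x3) and "t" (3): a world point X has camera coordinates R X + t. Camera axes: x right, y down, z forward; pixel columns grow to the right and rows downward; lengths in mm; the calibration is good to about 2 mm. A picture is of the moment at which its call begins. There is no depth.
- env.close_job(): hands the job in; it is judged then, once.
Trained networks look in the newest picture that a camera, given by its name, has taken for a name from the list of things; names that differ only in an ending like _2 or _b are one class to them, and where a whole thing is asked for, a point or a joint stands for the part that bears it (a point fixed in the world has none). Each returns a list of dicts, best first, with "p" (0 to 1); they miss things now and then, are a little off and sometimes report something else, mostly with a low value. They report only what shows in the picture. A call takes as long as a camera call.
- env.recognise(target, camera): "bbox" ([left, top, right, bottom] in pixels, round what is visible of it).
The state is a dict: "time_s": time; "qpos": joint angles; "joint_vel": joint speeds; "effort": joint torques, N m; "eef_pos": TCP position; "tool_rot": TCP orientation; "force": force on the tool from outside, world axes, zero at the start; "torque": the same for the moment, N m; "grip_width": finger opening in mm; "grip_force": force on a finger pad.
Only numpy, scipy, OpenCV 4.12 (cv2) and the standard library are available. Lean on these libraries where they do the work, as an engineer would, in place of code of your own. Each camera call takes 0.05 s, during which the arm holds its last target. There are 200 camera calls.

### The job

Check the phone for swelling: with the fingertips, push it along the table, lying flat and one of its short ends first, in at the flared mouth of the low bridge gauge and on under the bridge until it is fully home against the end stop, then move the hand clear. Only push it: never pick it up, lift it or tip it, and leave the small jar and the side cutters where they are.

Things in the scene. Friction and masses are not known exactly. Their poses are not given: they have to be found in the camera images.
- phone: black phone, a flat slab 142 mm long (its x axis), 68 mm wide (y) and 8 mm thick, about 0.14 kg, loose on the table, screen up. Origin: centre of its underside (z = 0 at rest). It slides with ordinary friction and stops where it is left; either short end may go in first. It starts up to about 30 degrees out of line with the gauge and often to one side of its lane.
- gauge: low aluminium bridge gauge, fixed to the table. Its x axis is the way in (roughly world +y), y across, z up; origin on the table under the middle of the bridge. Bridge plate: x -20 to 20 mm, 104 mm across, underside at z = 11 mm, top 21 mm, screw heads to 25 mm. Under it runs a lane 76 mm wide (y -38 to 38 mm) between side rails 11 mm high, from x = -25 to 38 mm.
- gauge_mouth (a point): middle of the gauge's flared mouth, on the table at x = -44 mm in the gauge frame. Two guides 11 mm high narrow from about 92 mm apart here to the 76 mm lane at x = -25 mm; over their outsides the gauge is 104 mm wide.
- gauge_stop (a point): middle of the end stop's face, on the table at x = 28 mm in the gauge frame; the stop is a steel bar 11 mm high across the lane. With the phone fully home its front end is here, its centre 71 mm before it (x = -43 mm) and its rear end, still out in the open, 142 mm before it (x = -114 mm).
- jar: small white jar with screw lid, 36 mm across and 39 mm tall, loose bystander; origin at the centre of its underside
- cutters: side cutters with orange-red grips lying flat, 35 x 109 x 10 mm (long along its y axis), loose bystander; origin at the centre of its underside

How it is judged (in metres and radians):
On the way:
1. the phone's front end is under the bridge, lying flat (x of phone in the frame of gauge between -0.086 and -0.03 m and angle between the x axis of phone and the x axis of gauge, either way round below 0.25 rad and height (world z) of phone below 0.004 m and y of phone in the frame of gauge between -0.02 and 0.02 m), for 0.05 s.
At the end, for the whole second after the job is handed in: the phone lies flat and still in the gauge's lane under the bridge, its front end within 4 mm of the end stop and in line with the lane within 0.15 rad; jar and cutters within 30 mm of where they stood (x of phone in the frame of gauge between -0.047 and -0.038 m and y of phone in the frame of gauge between -0.012 and 0.012 m and angle between the x axis of phone and the x axis of gauge, either way round below 0.15 rad and height (world z) of phone below 0.003 m and angle between phone's own z axis and vertical below 0.04 rad and linear speed of phone below 0.01 m/s and distance of each of jar, cutters from where it was at the start of the episode below 0.03 m); the robot touches nothing.
It fails at once if the phone is lifted off the table (its centre more than 8 mm up) (height (world z) of phone above 0.008 m).
It fails at once if the phone is tipped by more than 0.12 rad (angle between phone's own z axis and vertical above 0.12 rad).
It fails at once if the jar or the cutters are moved by more than 30 mm (distance of any of jar, cutters from where it was at the start of the episode above 0.03 m).
It also fails if it takes over 58 s, if anything falls off the work surface, if the arm or the gripper's body presses on something with over 40 N, if the wrist force passes 120 N, or if a joint passes its speed limit or range.

## Working session

There is one attempt and no reset: what is moved stays moved. The work goes in short steps, Python scripts to look and compute and a tool call to move; the robot and the scene stay as the last step left them, time stands still between calls to the robot, and variables do not carry over. Pictures are saved under pics/ and viewed, at most 10 in all, crops included, and the job is handed in when it is done.

Besides the shell and the picture viewer there is one more tool, called after "Call:" as a command line: name --pt "numbers of a row" for each row, then --argument value for the rest. play_rows: Moves the arm, as the interface text tells. Scaled input: -1 to 1 covers 40 cm each way for a shift and 180 degrees each way for a turn. Its arguments: {"type":"object","properties":{"motion":{"type":"array","items":{"type":"array","items":{"type":"number","minimum":-1,"maximum":1}}},"claw":{"type":"number"},"newtons":{"type":"number"}},"required":["motion"]}

```bash
mkdir -p pics; cat > h.py <<'E'
import numpy as np, cv2
from cell import env
def und(c,px):
    K=np.array([[c['fx'],0,c['cx']],[0,c['fy'],c['cy']],[0,0,1.]])
    px=np.atleast_2d(np.array(px,float)); d=np.c_[(px[:,0]-c['cx'])/c['fx'],(px[:,1]-c['cy'])/c['fy']]
    u=d.copy()
    for _ in range(20): u=d/(1+c['k1']*(u**2).sum(1,keepdims=True))
    return u
def p2w(c,px,z=0):
    u=und(c,px); R=np.array(c['R']);t=np.array(c['t']).ravel()
    o=-R.T@t; d=np.c_[u,np.ones(len(u))]@R
    return o+d*((z-o[2])/d[:,2])[:,None]
def w2p(c,X):
    X=np.atleast_2d(np.array(X,float)); q=X@np.array(c['R']).T+np.array(c['t']).ravel()
    u=q[:,:2]/q[:,2:]; u=u*(1+c['k1']*(u**2).sum(1,keepdims=True))
    return u*[c['fx'],c['fy']]+[c['cx'],c['cy']]
E
python3 - <<'E'
from h import *
ims=[]
for n in ['scene','side','wrist']:
    c=env.read_camera(n); f=c['frame'].copy()
    R=np.array(c['R']);print(n,(-R.T@np.array(c['t']).ravel()).round(),R[2].round(2))
    for k in ['phone','gauge','jar','cutters']:
        for r in env.recognise(k,n)[:2]:
            b=r['bbox'];print(k,round(r['p'],2),np.round(b), p2w(c,[[(b[0]+b[2])/2,(b[1]+b[3])/2]])[0].round())
    ims.append(f)
cv2.imwrite('pics/a.png',cv2.resize(ims[0],(800,600),interpolation=cv2.INTER_CUBIC))
cv2.imwrite('pics/b.png',cv2.resize(ims[2],(800,600),interpolation=cv2.INTER_CUBIC))
print(env.state(),env.grip_depth)
E
```

```text
scene [ -61. -737.  479.] [ 0.6   0.61 -0.51]
phone 0.72 [212. 213. 272. 256.] [ 349. -293.    0.]
gauge 0.82 [179. 173. 232. 200.] [407. -89.   0.]
gauge 0.62 [316. 211. 355. 235.] [ 529. -402.    0.]
jar 0.63 [255. 175. 261. 194.] [ 516. -169.    0.]
cutters 0.71 [316. 211. 353. 235.] [ 526. -400.   -0.]
side [ -59. -817.  399.] [ 0.58  0.69 -0.43]
phone 0.86 [215. 208. 272. 251.] [ 348. -288.    0.]
gauge 0.82 [182. 174. 239. 199.] [409. -93.   0.]
cutters 0.75 [331. 210. 372. 236.] [ 519. -405.    0.]
wrist [548.  80. 385.] [-0.   -0.27 -0.96]
phone 0.55 [113. 354. 143. 383.] [ 358. -291.    0.]
gauge 0.58 [111. 215. 185. 258.] [409. -82.   0.]
cutters 0.15 [113. 352. 146. 384.] [ 360. -289.    0.]
{'time_s': 0.75, 'qpos': array([-6.66199020e-02,  2.99893765e-01,  1.52102300e+00,  4.01636997e-05,
        1.32067962e+00, -6.66040625e-02]), 'joint_vel': array([-0.00042114,  0.00042225, -0.00036463, -0.00036207,  0.00032011,
       -0.00137241]), 'effort': array([ 6.14266410e-04, -5.31606066e+01, -3.52890122e+01,  7.09984428e-02,
        2.12976773e-02,  2.11531818e-05]), 'eef_pos': array([ 5.49986849e+02, -2.44721174e-03,  2.05439262e+02]), 'tool_rot': array([-1.42167006e-05,  7.07115896e-01,  7.07097666e-01,  1.34142919e-05]), 'force': array([-0.18575246, -0.14687406,  0.02474524]), 'torque': array([-0.03811991,  0.01545154,  0.06688547]), 'grip_force': 0.0, 'grip_width': 93.90645933216773} 18.8
```

View pics/a.png

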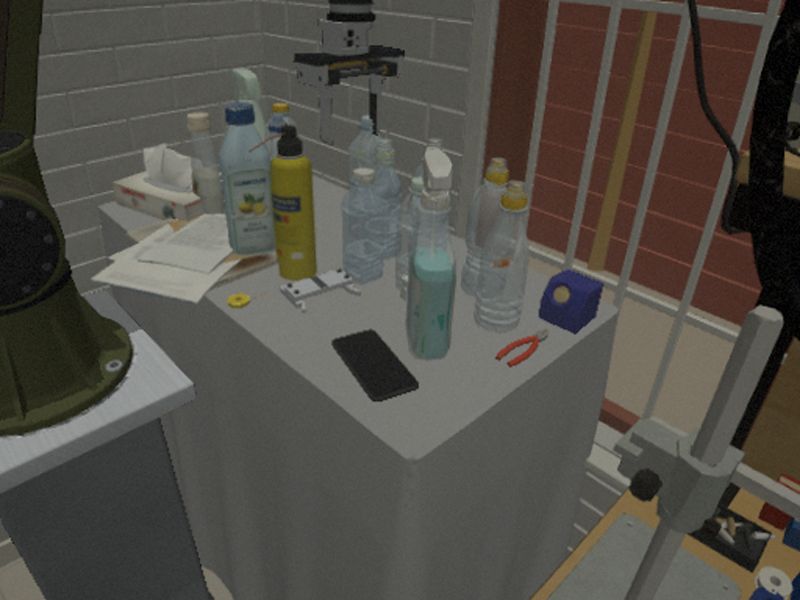

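View pics/b.png

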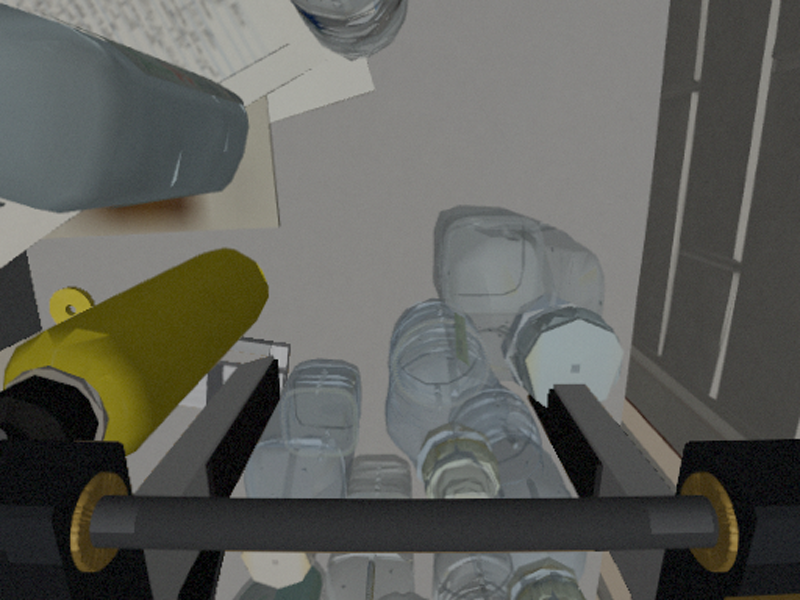

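The scene view shows the phone at 800-px (375,363), the gauge at (318,285), cutters at (523,347) and bottles behind. The wrist view shows only a corner of the gauge, at (250,360). Next I'll zoom in.

```bash
python3 - <<'E'
from h import *
a=env.read_camera('scene')['frame'][160:265,165:365]
b=env.read_camera('side')['frame'][155:260,170:370]
cv2.imwrite('pics/c.png',np.vstack([cv2.resize(i,(570,299),interpolation=cv2.INTER_LANCZOS4) for i in (a,b)])) if 0 else cv2.imwrite('pics/c.png',cv2.resize(a,(800,420),interpolation=cv2.INTER_CUBIC))
cv2.imwrite('pics/d.png',cv2.resize(b,(800,420),interpolation=cv2.INTER_CUBIC))
E
```

```text
(no output)
```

View pics/c.png

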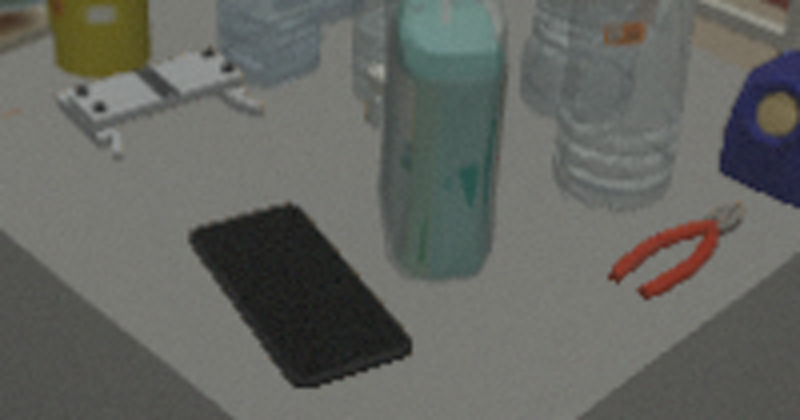

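View pics/d.png

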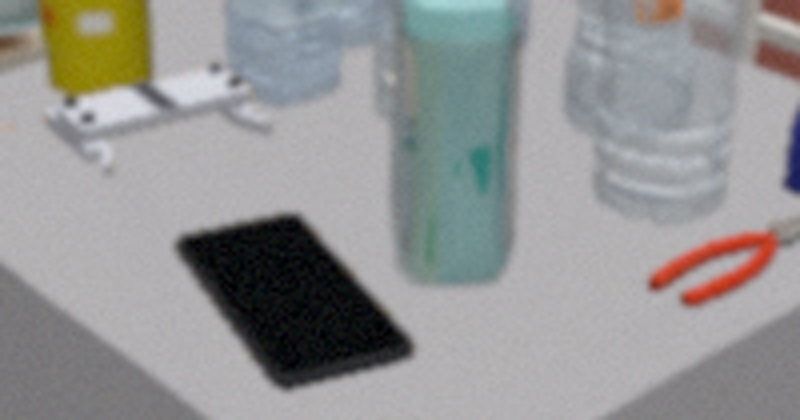

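Crop c (4x, offset 165,160): the phone's corners are (190,237), (292,204), (410,345) and (300,385). The gauge plate's corners are about (58,97), (208,48), (243,75) and (97,122), with guide tips at (117,152) and (260,107). A teal spray bottle stands at (440,270), right of the phone. I'll fit poses from these.

```bash
cat >> h.py <<'E'
from scipy.optimize import least_squares, minimize
def pose(p,L):
    c,s=np.cos(p[2]),np.sin(p[2]); L=np.atleast_2d(np.array(L,float))
    return np.c_[p[0]+c*L[:,0]-s*L[:,1],p[1]+s*L[:,0]+c*L[:,1],L[:,2]]
def phone_fit(cams,p0,thr=40):
    """silhouette fit (4x supersampled) of dark slab"""
    box=np.array([[x,y,z] for x in(-71,71) for y in(-34,34) for z in(0,8)])
    data=[]
    for c in cams:
        q=w2p(c,pose(p0,box)); lo=np.maximum(q.min(0)-12,0).astype(int); hi=(np.minimum(q.max(0)+12,[511,383])).astype(int)
        g=c['frame'][lo[1]:hi[1],lo[0]:hi[0]].max(2).astype(float); g=cv2.GaussianBlur(g,(3,3),0)
        bg=np.percentile(g,80); dk=np.percentile(g,5)
        data.append((c,lo,np.clip((bg-g)/(bg-dk),0,1)))
    def cost(p):
        e=0
        for c,lo,m in data:
            q=(w2p(c,pose(p,box))-lo+.5)*4-.5
            im=np.zeros((m.shape[0]*4,m.shape[1]*4),np.uint8)
            cv2.fillConvexPoly(im,cv2.convexHull(np.round(q*16).astype(np.int32)),255,shift=4)
            r=cv2.GaussianBlur(cv2.resize(im,m.shape[::-1],interpolation=cv2.INTER_AREA)/255.,(3,3),0)
            e+=((r-m)**2).mean()
        return e
    S=np.array([5,5,.05]); r=minimize(lambda u:cost(np.array(p0)+u*S),np.zeros(3),method='Nelder-Mead',options=dict(initial_simplex=np.vstack([np.zeros(3),np.eye(3)*1.5])))
    return np.array(p0)+r.x*S,r.fun
E
python3 - <<'E'
from h import *
cs=env.read_camera('scene'); cd=env.read_camera('side')
def full(P,o): return np.array(P,float)/4+np.array(o)-.375
ph=p2w(cs,full([(190,237),(292,204),(410,345),(300,385)],(165,160)),8);print(ph.round())
m=ph.mean(0); v=(ph[0]+ph[1]-ph[2]-ph[3])/2; p0=[m[0],m[1],np.arctan2(v[1],v[0])];print(p0)
for c in ([cs],[cd],[cs,cd]): print('phone',phone_fit(c,p0))
L=[(20,52,21),(20,-52,21),(-20,-52,21),(-20,52,21),(-44,52,0),(-44,-52,0)]
A=full([(58,97),(208,48),(243,72),(95,118),(117,155),(258,110)],(165,160))
B=full([(45,112),(212,66),(250,93),(84,133),(106,170),(268,130)],(170,155))
for cc in ([(cs,A)],[(cd,B)],[(cs,A),(cd,B)]):
    r=least_squares(lambda p:np.concatenate([(w2p(c,pose(p,L))-P).ravel() for c,P in cc]),[409,-89,1.57],x_scale=[1,1,.02],loss='soft_l1')
    print('gauge',r.x.round(3),r.fun.round(1))
for n,c in(('scene',cs),('side',cd)):
  for k in ['jar']: print(n,[(round(r['p'],2),np.round(r['bbox']),p2w(c,[[(r['bbox'][0]+r['bbox'][2])/2,r['bbox'][3]]])[0].round()) for r in env.recognise(k,n)])
# teal bottle base, clear bottle bases, yellow
print('bases',p2w(cs,full([(388,255),(440,278),(495,262),(100,72),(278,82),(615,208)],(165,160))).round())
E
```

```text
[[ 329. -218.    8.]
 [ 392. -231.    8.]
 [ 354. -361.    8.]
 [ 294. -346.    8.]]
[np.float64(342.1184852972925), np.float64(-288.7821787537644), np.float64(1.2969353203396732)]
phone (array([ 345.45622156, -283.80920038,    1.29373942]), np.float64(0.03431209348076578))
phone (array([ 345.66960561, -285.61567721,    1.27669552]), np.float64(0.029523485553548834))
phone (array([ 345.23216872, -285.17822241,    1.28476506]), np.float64(0.06446845004205648))
gauge [403.764 -85.712   1.458] [ 1.3 -1.6 -0.5 -0.8 -0.8 -0.6 -0.2  0.1 -0.2  2.8  0.8  1.1]
gauge [400.982 -91.788   1.488] [ 1.  -1.  -0.3 -0.4 -0.7 -1.6 -0.5  0.  -0.   3.7  0.8  1.2]
gauge [402.827 -88.055   1.472] [ 1.5 -0.9 -0.5 -0.4 -0.6 -0.2  0.3  0.7  0.4  3.4  1.2  1.4  0.8 -1.9
 -0.3 -1.  -1.  -2.2 -1.  -0.9 -0.7  2.7  0.4  0.7]
scene [(0.6, array([256., 176., 260., 193.]), array([ 488., -198.,    0.])), (0.15, array([178., 172., 230., 202.]), array([ 363., -144.,    0.]))]
side [(0.72, array([182., 170., 240., 199.]), array([ 374., -146.,    0.]))]
bases [[ 406. -293.    0.]
 [ 412. -326.   -0.]
 [ 445. -337.    0.]
 [ 405.  -24.    0.]
 [ 485. -112.    0.]
 [ 536. -349.    0.]]
```

```bash
python3 - <<'E'
from h import *
c=env.read_camera('scene')
for n,top,b in [('teal',(435,150),(433,-305)),('yellow',(290,128),(420,-10)),('clear362',(365,168),(500,-90)),('clear500',(515,183),(560,-330))]:
    z=np.arange(0,400,5.); q=w2p(c,np.c_[np.full(len(z),b[0]),np.full(len(z),b[1]),z]); print(n,z[np.argmin(abs(q[:,1]-top[1]*.64))])
print(p2w(c,np.array([[410,455],[240,310]])*.64).round())
E
```

```text
teal 280.0
yellow 245.0
clear362 190.0
clear500 220.0
[[ 268. -434.    0.]
 [ 282.  -51.    0.]]
```

Call:
play_rows --pt "0 0 -0.34 0" --pt "0 0 -0.34 -0.05" --pt "0 0 -0.34 -0.1" --pt "-0.15 -0.09 -0.34 -0.15" --pt "-0.3 -0.18 -0.34 -0.2" --claw -1

```text
time_s: 1.72
eef_pos: [484.8, -108.0, 341.3]
tool_rot: [-0.0, 0.451, 0.893, -0.0]
force: [0.2, -1.1, 1.5]
grip_width: 47.6
grip_force: 0.0
```

```bash
cat > go.py <<'E'
import sys
from h import *
def shift(X,Y,Z,yawdeg,s=None):
    """print row for target world TCP and tool-y yaw (deg, from above)"""
    s=s or env.state(); w,x,y,z=s['tool_rot']
    from scipy.spatial.transform import Rotation as Ro
    R=Ro.from_quat([x,y,z,w]).as_matrix(); d=R.T@(np.array([X,Y,Z])-s['eef_pos'])
    yaw=np.degrees(np.arctan2(R[1,1],R[0,1])); t=-((yawdeg-yaw+180)%360-180)
    return np.r_[d/400,t/180].round(4)
if __name__=='__main__':
    s=env.state();print(s['time_s'],s['eef_pos'].round(1),s['force'].round(1),s['qpos'].round(2)); print(shift(*map(float,sys.argv[1:5])))
E
python3 go.py 317 -381 340 73.6
```

```text
1.725 [ 484.8 -108.   341.3] [ 0.2 -1.1  1.5] [-0.29  0.11  1.44 -0.    1.59 -0.93]
[-0.3006 -0.7424  0.0034 -0.2067]
```

Call:
play_rows --pt "-0.05 -0.13 0 -0.05" --pt "-0.11 -0.27 0 -0.1" --pt "-0.17 -0.42 0 -0.15" --pt "-0.23 -0.57 0 -0.2" --pt "-0.3 -0.74 0 -0.207"

```text
time_s: 2.35
eef_pos: [329.9, -356.5, 341.7]
tool_rot: [0.0, 0.144, 0.99, -0.0]
force: [1.2, -0.1, 1.1]
grip_width: 0.7
grip_force: 0.0
```

Call:
play_rows --pt "0 0 0.1 0" --pt "0 0 0.2 0" --pt "0 0 0.3 0" --pt "0 0 0.45 0" --pt "0 0 0.55 0"

```text
time_s: 2.98
eef_pos: [330.6, -354.5, 119.2]
tool_rot: [-0.001, 0.146, 0.989, 0.001]
force: [-0.0, 0.1, -0.6]
grip_width: 0.2
grip_force: 0.0
```

```bash
python3 go.py 317 -381 6 73.6; python3 - <<'E'
from h import *
c=env.read_camera('wrist');cv2.imwrite('pics/e.png',c['frame'])
print(w2p(c,pose([345.3,-285,1.285],[(x,y,8) for x in(-71,71) for y in (-34,34)])).round())
E
```

```text
2.975 [ 330.6 -354.5  119.2] [-0.   0.1 -0.6] [-0.9   0.25  1.8  -0.    1.09 -2.17]
[ 0.0132 -0.0734  0.2831 -0.0019]
[[258. 224.]
 [258. 152.]
 [408. 223.]
 [417. 151.]]
```

View pics/e.png

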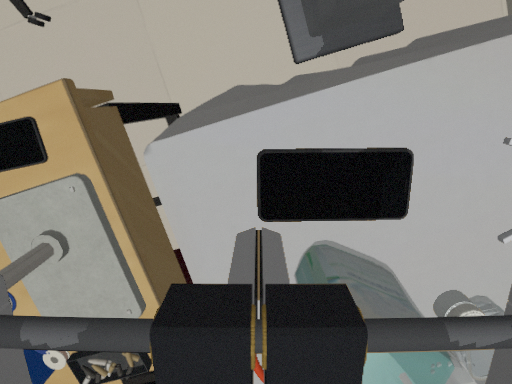

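The wrist view shows the phone at (258–412, 149–221), matching the fit, with the gauge guides at the right edge. I'll back off, then descend behind the rear end.

Call:
play_rows --pt "0.013 -0.073 0 0" --pt "0.013 -0.073 0 0" --pt "0.013 -0.073 0.13 0" --pt "0.013 -0.073 0.24 0" --pt "0.013 -0.073 0.288 0"

```text
time_s: 3.65
eef_pos: [317.7, -380.6, 4.9]
tool_rot: [-0.001, 0.146, 0.989, 0.001]
force: [0.7, -0.5, 0.1]
grip_width: 0.4
grip_force: 0.0
```

```bash
python3 - <<'E'
from h import *
c=[env.read_camera(n) for n in('scene','side','wrist')]
print(env.state()['eef_pos'],env.state()['force'])
for k in c: print(phone_fit([k],[345,-285,1.285]))
cv2.imwrite('pics/f.png',np.hstack([cv2.resize(c[2]['frame'],(400,300)),cv2.resize(c[1]['frame'][155:260,170:310],(400,300))]))
E
```

```text
[ 317.9931106  -381.30533363    6.54573396] [-0.6055002  -0.27454959  0.66487679]
(array([ 348.21418146, -287.24029679,    1.23722272]), np.float64(0.15262456929878895))
(array([ 346.95253452, -286.27483515,    1.25840644]), np.float64(0.12666287714847535))
(array([ 343.22410771, -284.85951588,    1.3050699 ]), np.float64(0.036591750511044165))
```

View pics/f.png

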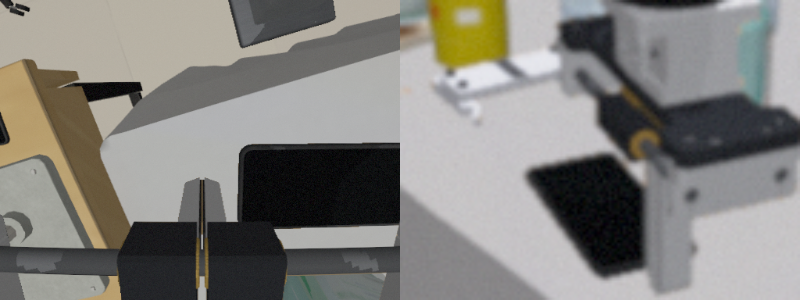

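Call:
play_rows --pt "0 0.02 0.005 0" --pt "-0.002 0.05 0.005 0" --pt "-0.003 0.09 0.005 0" --pt "-0.004 0.135 0.005 0" --pt "-0.005 0.17 0.005 0"

```text
time_s: 4.42
eef_pos: [340.0, -316.3, 4.8]
tool_rot: [0.001, 0.145, 0.989, -0.001]
force: [-0.1, -4.2, 5.2]
grip_width: 0.3
grip_force: 3.3
```

```bash
python3 - <<'E'
from h import *
c=[env.read_camera(n) for n in('scene','side','wrist')]
s=env.state();print(s['time_s'],s['eef_pos'],s['force'])
p0=[360,-232,1.285]
print(phone_fit([c[2]],p0))
cd=c[1]; full=lambda P,o:np.array(P,float)/4+np.array(o)-.375
print('bottle side',p2w(cd,full([(403,268),(450,283),(507,268)],(170,155))).round())
f=c[2]['frame'].copy()
for g in ([402.8,-88,1.472],):
  for L in ([(-44,46,11),(-25,38,11),(38,38,11)],[(-44,-46,11),(-25,-38,11),(38,-38,11)],[(-20,-52,21),(20,-52,21),(20,52,21),(-20,52,21),(-20,-52,21)]):
    cv2.polylines(f,[np.round(w2p(c[2],pose(g,L))).astype(int)],0,(0,0,255),1)
pf,_=phone_fit([c[2]],p0); cv2.polylines(f,[np.round(w2p(c[2],pose(pf,[(-71,-34,8),(71,-34,8),(71,34,8),(-71,34,8)]))).astype(int)],1,(0,255,0),1)
cv2.imwrite('pics/g.png',cv2.resize(f,(800,600)))
E
```

```text
4.575 [ 339.75382236 -315.96281654    4.48646853] [ 0.10234884  0.99525665 -0.18899348]
(array([ 357.32545187, -242.72840539,    1.31719316]), np.float64(0.06166025465906505))
bottle side [[ 406. -299.    0.]
 [ 413. -324.    0.]
 [ 443. -332.    0.]]
```

View pics/g.png

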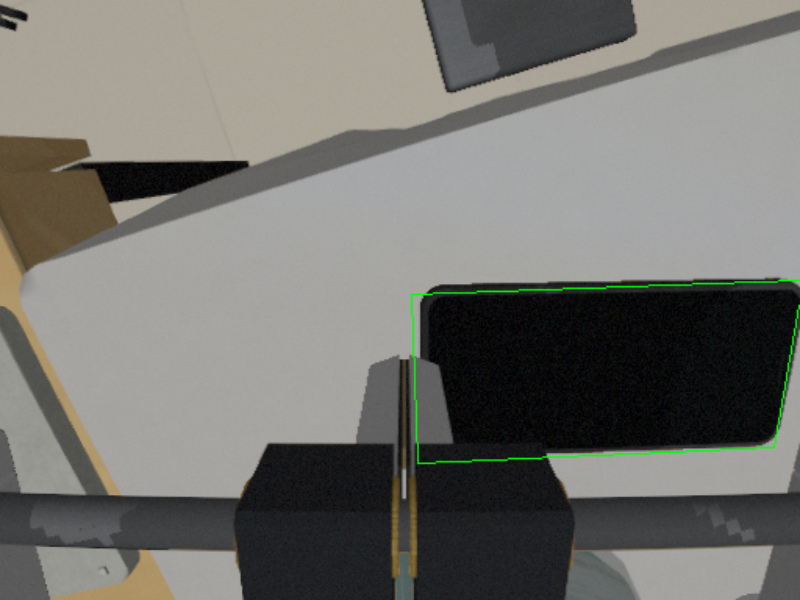

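Wrist view: the phone's rear left corner is at (424,287), its front left at (800,282) and its front right at (777,446). The fit was pulled off by the dark finger block at (240–570, 360+), so I'll mask that out.

```bash
cat >> h.py <<'E'
BOX=np.array([[x,y,z] for x in(-71,71) for y in(-34,34) for z in(0,8)])
def wfit(c,p0):
    g=cv2.GaussianBlur(c['frame'].max(2),(3,3),0); m=(g<110).astype(float)
    W=np.zeros(m.shape); q=w2p(c,pose(p0,BOX)); lo=np.maximum(q.min(0)-25,0).astype(int); hi=(q.max(0)+25).astype(int)
    W[lo[1]:hi[1],lo[0]:hi[0]]=1; W[226:,222:295]=0; W[280:,:]=0
    def cost(p):
        q=(w2p(c,pose(p,BOX))+.5)*2-.5; im=np.zeros((768,1024),np.uint8)
        cv2.fillConvexPoly(im,cv2.convexHull(np.round(q*16).astype(np.int32)),255,shift=4)
        return (W*np.abs(cv2.resize(im,(512,384),interpolation=cv2.INTER_AREA)/255.-m)).sum()
    S=np.array([5,5,.05]);best=None;p=np.array(p0,float)
    for _ in range(3):
        r=minimize(lambda u:cost(p+u*S),np.zeros(3),method='Nelder-Mead',options=dict(initial_simplex=np.vstack([np.zeros(3),np.eye(3)*2]),xatol=.01)); p=p+r.x*S
    return p,r.fun
G=np.array([402.8,-88,1.472])
def ing(p,g=None):
    g=G if g is None else g; d=np.array(p[:2])-g[:2]; c,s=np.cos(g[2]),np.sin(g[2])
    return np.r_[c*d[0]+s*d[1],-s*d[0]+c*d[1],np.degrees(p[2]-g[2])].round(1)
E
python3 - <<'E'
from h import *
c=env.read_camera('wrist');p,f=wfit(c,[358,-236,1.29]);print(p,f,ing(p))
print(p2w(c,np.array([(422,286),(800,281),(777,447)])*.64,8).round(1))
for n in('scene','side'):
    k=env.read_camera(n)
    for r in env.recognise('gauge',n)[:1]: print(n,r)
    print(w2p(k,pose(G,[(0,0,0)])).round())
E
```

```text
[ 357.26681487 -241.29227444    1.29595974] 252.8941176470588 [-157.    30.2  -10.1]
[[ 304.5 -298.6    8. ]
 [ 341.9 -167.1    8. ]
 [ 408.2 -181.4    8. ]]
[[203. 187.]]
side {'bbox': [183.0, 171.3, 224.7, 199.3], 'p': 0.95}
[[207. 187.]]
```

```bash
python3 go.py 307 -210 125 74
```

```text
4.825 [ 339.1 -316.9    4. ] [ 0.5 -0.  -0. ] [-0.83  0.4   1.93  0.    0.81 -2.11]
[ 0.154   0.2328 -0.3023 -0.0042]
```

Call:
play_rows --pt "0 -0.025 -0.02 0" --pt "0 -0.025 -0.15 0" --pt "0 0 -0.3 0" --pt "0.08 0.12 -0.3 0" --pt "0.154 0.23 -0.3 -0.004" --claw 0.9

```text
time_s: 5.45
eef_pos: [306.2, -210.6, 125.0]
tool_rot: [0.001, 0.14, 0.99, -0.0]
force: [1.0, 0.3, 0.4]
grip_width: 46.9
grip_force: 0.0
```

Call:
play_rows --pt "0 0 0 0" --pt "0 0 0 0"

```text
time_s: 5.7
eef_pos: [307.1, -212.1, 124.9]
tool_rot: [0.001, 0.139, 0.99, -0.0]
force: [0.8, 0.0, 1.1]
grip_width: 66.9
grip_force: 0.0
```

```bash
python3 - <<'E'
from h import *
s=env.state();print(s['time_s'],s['eef_pos'],s['force'],s['grip_width'])
c=env.read_camera('wrist');cv2.imwrite('pics/h_raw.png',c['frame'])
p,f=wfit(c,[357,-241,1.296]);print(p,f,ing(p))
f=c['frame'].copy()
f=cv2.resize(f,(800,600))
for L in ([(-44,46,11),(-25,38,11)],[(-44,-46,11),(-25,-38,11)],[(-20,-52,21),(20,-52,21),(20,52,21),(-20,52,21),(-20,-52,21)]):
    cv2.polylines(f,[np.round(w2p(c,pose(G,L))*1.5625).astype(int)],0,(0,0,255),1)
cv2.imwrite('pics/h.png',f); np.savez('h.npz',**{k:np.array(c[k]) for k in c})
E
```

```text
5.7 [ 307.14671594 -212.10480377  124.91635421] [8.28040953e-01 5.43899152e-04 1.08734534e+00] 66.94300259230742
[ 357.85149483 -240.68402773    1.3029691 ] 1851.5254901960784 [-156.4   29.7   -9.7]
```

View pics/h.png

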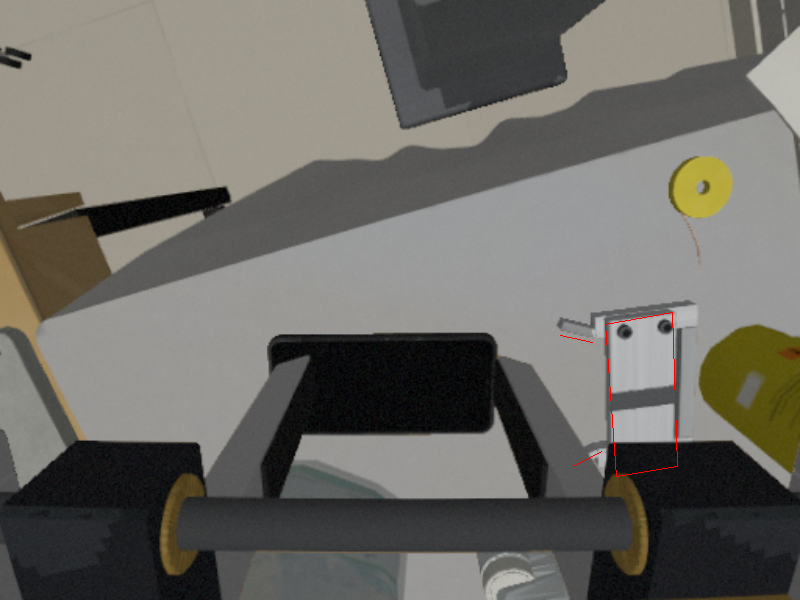

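The wrist view shows the phone (270–495, 335–432) and the real gauge plate, with left corners at (606,321) and (671,312). It sits ~10 px above my projected red model, so I'll refit the gauge from this view.

```bash
python3 - <<'E'
from h import *
c=dict(np.load('h.npz')); c={k:(v if v.ndim else float(v)) for k,v in c.items()}
P=np.array([(606,321),(671,312),(558,319),(696,303)],float)/1.5625
L=[(-20,52,21),(20,52,21),(-44,52,11),(38,52,11)]
def res(p):
    a=(w2p(c,pose(p,L))-P).ravel()
    e=[]
    for px,x in (((611,440),-20),((677,438),20)):
        X=p2w(c,[np.array(px)/1.5625],21)[0]; e.append((ing2(X,p)-x)*1.0)
    return np.r_[a,e]
def ing2(X,g): return np.cos(g[2])*(X[0]-g[0])+np.sin(g[2])*(X[1]-g[1])
r=least_squares(res,[400,-88,1.47],x_scale=[1,1,.02],loss='soft_l1');print(r.x,res(r.x).round(1))
p,_=wfit(c,[357,-241,1.296])
q=p2w(c,np.array([(269,334),(496,333),(492,432)])/1.5625,8);print(q.round(1),p, ing(p,r.x))
E
sed -i 's/^G=.*/G=None/' h.py; python3 go.py 307 -226 6 74
```

```text
[401.62509858 -88.56461597   1.4445543 ] [-0.2  0.2  1.7 -0.6  1.1  2.  -0.7 -0.7  0.1  1.8]
[[ 304.2 -296.4    8. ]
 [ 341.7 -163.8    8. ]
 [ 406.6 -181.5    8. ]] [ 357.85149483 -240.68402773    1.3029691 ] [-156.4   24.3   -8.1]
5.75 [ 307.1 -212.2  124.7] [-0.7 -0.3 -0.3] [-0.7  -0.    2.07 -0.    1.07 -1.99]
[-0.009  -0.033   0.2967 -0.0003]
```

Call:
play_rows --pt "-0.005 -0.033 0.1 0" --pt "-0.005 -0.033 0.2 0" --pt "-0.005 -0.033 0.28 0" --pt "-0.005 -0.033 0.301 0" --pt "-0.005 -0.033 0.301 0"

```text
time_s: 6.38
eef_pos: [305.2, -225.0, 4.0]
tool_rot: [-0.0, 0.14, 0.99, 0.0]
force: [0.1, -0.3, 0.0]
grip_width: 89.4
grip_force: 0.0
```

Call:
play_rows --pt "-0.012 0 0 0" --pt "-0.024 0 0 0" --pt "-0.036 0 0 0" --pt "-0.048 0 0 0" --pt "-0.048 0 0 0"

```text
time_s: 7.0
eef_pos: [323.9, -229.9, 3.9]
tool_rot: [0.0, 0.139, 0.99, -0.0]
force: [-0.2, 0.3, 0.3]
grip_width: 89.4
grip_force: 0.0
```

```bash
sed -i 's/^G=.*/G=np.array([401.6,-88.6,1.445])/' h.py; python3 - <<'E'
from h import *
s=env.state();print(s['time_s'],s['eef_pos'],s['force'],s['grip_width'])
# mask fingers crudely: use only scene/side
for n in('scene','side'):
    c=env.read_camera(n); cv2.imwrite(f'pics/i_{n}.png',c['frame']); p,f=phone_fit([c],[364,-243,1.3]); print(n,p,f,ing(p))
E
python3 go.py 330 -262 60 74
```

```text
7.0 [ 323.86348355 -229.87009027    3.87936419] [-0.17513047  0.29198768  0.30217423] 89.4170289902855
scene [ 366.06611664 -237.71015765    1.32300672] 0.12136275009847035 [-152.4   16.5   -7. ]
side [ 365.54703026 -238.42784086    1.33027793] 0.06788065301409987 [-153.2   17.    -6.6]
7.1 [ 323.5 -229.8    3.8] [-0.7  0.3 -0.3] [-0.71  0.28  2.1  -0.    0.75 -2.  ]
[-3.780e-02 -7.300e-02 -1.405e-01 -1.000e-04]
```

Call:
play_rows --pt "0.025 0 -0.03 0" --pt "0.025 0 -0.13 0" --pt "0 -0.08 -0.15 0" --pt "-0.06 -0.2 -0.15 0" --pt "-0.108 -0.25 -0.15 0" --claw -1

```text
time_s: 7.72
eef_pos: [337.4, -340.0, 64.0]
tool_rot: [0.0, 0.14, 0.99, -0.0]
force: [-0.9, 0.8, 0.2]
grip_width: 42.4
grip_force: 0.0
```

Call:
play_rows --pt "0 0 0 0" --pt "0 0 0 0" --pt "0 0 0 0" --pt "0 0 0 0"

```text
time_s: 8.22
eef_pos: [337.4, -337.4, 64.0]
tool_rot: [0.0, 0.139, 0.99, -0.0]
force: [0.2, -0.1, 0.2]
grip_width: 3.1
grip_force: 0.0
```

```bash
python3 - <<'E'
from h import *
s=env.state();print(s['time_s'],s['eef_pos'],s['force'],s['grip_width'])
c=env.read_camera('wrist'); p,f=wfit(c,[364,-242,1.3]); print(p,f,ing(p)); cv2.imwrite('pics/j.png',c['frame'])
u=np.array([np.cos(p[2]),np.sin(p[2])]); print('behind',p[:2]-96*u)
import go; t=p[:2]-96*u; print(go.shift(t[0],t[1],4,np.degrees(p[2])))
E
```

```text
8.225 [ 337.39107594 -337.37837109   64.00345875] [ 0.17828214 -0.06376815  0.15538084] 3.053521951639051
[ 363.96897378 -243.38001598    1.28319238] 843.9803921568628 [-158.3   17.9   -9.3]
behind [ 336.73805537 -335.43693903]
[0.0031 0.0045 0.15   0.0027]
```

Call:
play_rows --pt "0 0 0.1 0" --pt "0 0 0.15 0" --pt "0 0 0.15 0" --pt "0 0.03 0.15 0" --pt "0 0.05 0.15 0"

```text
time_s: 8.9
eef_pos: [343.5, -318.0, 4.7]
tool_rot: [0.001, 0.139, 0.99, -0.0]
force: [0.6, -0.2, -1.0]
grip_width: 0.2
grip_force: 0.0
```

Call:
play_rows --pt "0 0.03 0 0" --pt "0 0.06 0 0" --pt "0 0.09 0 0" --pt "0 0.12 0 0" --pt "0 0.12 0 0"

```text
time_s: 9.52
eef_pos: [356.8, -271.7, 4.3]
tool_rot: [0.0, 0.139, 0.99, -0.0]
force: [0.4, -0.4, 2.2]
grip_width: 0.2
grip_force: 1.0
```

```bash
python3 - <<'E'
from h import *
s=env.state();print(s['time_s'],s['eef_pos'],s['force'],s['grip_width'])
c=env.read_camera('wrist'); p,f=wfit(c,[376,-197,1.29]); print(p,f,ing(p)); cv2.imwrite('pics/k_w.png',c['frame'])
for n in('scene','side'):
    c=env.read_camera(n); cv2.imwrite(f'pics/k_{n}.png',c['frame'])
E
```

```text
9.525 [ 356.81372912 -271.66146844    4.26253155] [ 0.4064055  -0.44282443  2.18747343] 0.23466893826909618
[ 377.80474668 -197.84219266    1.28954724] 273.8627450980392 [-111.4    9.9   -8.9]
```

```bash
python3 go.py 312.8 -193.3 60 82.8
```

```text
9.675 [ 356.3 -272.     3.8] [ 0.8 -0.4  0.9] [-0.73  0.37  1.97  0.    0.8  -2.03]
[ 0.1588  0.1592 -0.1404 -0.0489]
```

Call:
play_rows --pt "0 -0.02 -0.03 0" --pt "0 -0.02 -0.12 0" --pt "0.04 0.05 -0.14 -0.02" --pt "0.1 0.11 -0.14 -0.049" --pt "0.159 0.159 -0.14 -0.049" --claw 0.9

```text
time_s: 10.3
eef_pos: [311.9, -193.2, 60.4]
tool_rot: [0.0, 0.062, 0.998, -0.0]
force: [0.5, 0.5, 0.1]
grip_width: 47.0
grip_force: 0.0
```

Call:
play_rows --pt "0 0 0 0" --pt "0 0 0 0" --pt "0 0 0.04 0" --pt "0 0 0.1 0" --pt "0 0 0.141 0"

```text
time_s: 10.92
eef_pos: [312.9, -194.5, 2.7]
tool_rot: [-0.0, 0.063, 0.998, 0.0]
force: [-0.3, -0.0, -0.3]
grip_width: 89.1
grip_force: 0.0
```

```bash
python3 - <<'E'
from h import *
import go
s=env.state();print(s['time_s'],s['eef_pos'],s['force'],s['grip_width'],ing([*s['eef_pos'][:2],0]))
print(go.shift(344.5,-197.3,4,82.8))
c=env.read_camera('wrist');f=c['frame']
for L in ([(-44,52,11),(-25,46,11)],[(-44,-46,11),(-25,-38,11)],[(-20,-52,21),(20,-52,21),(20,52,21),(-20,52,21),(-20,-52,21)]):
    cv2.polylines(f,[np.round(w2p(c,pose(G,L))).astype(int)],0,(0,0,255),1)
cv2.polylines(f,[np.round(w2p(c,pose([377.8,-197.8,1.29],[(-71,-34,8),(71,-34,8),(71,34,8),(-71,34,8)]))).astype(int)],1,(0,255,0),1)
cv2.imwrite('pics/l.png',f)
E
```

```text
10.925 [ 312.91697228 -194.531703      2.66796821] [-0.27380214 -0.00411693 -0.30015232] 89.08255260505064 [-116.2   74.7  -82.8]
[-0.0792  0.0031 -0.0034 -0.0002]
```

View pics/l.png

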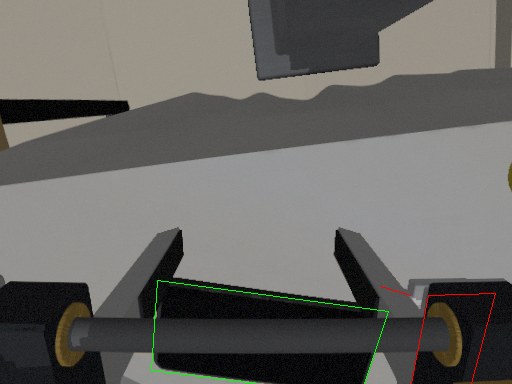

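The wrist view shows both fingers beside the phone's left long edge, (160–385, 285–310), with the guide off to the right. Now I'll push sideways to straighten it.

Call:
play_rows --pt "-0.02 0 -0.002 0" --pt "-0.04 0 -0.002 0" --pt "-0.055 0 -0.002 0" --pt "-0.07 0 -0.002 0" --pt "-0.079 0 -0.002 0"

```text
time_s: 11.6
eef_pos: [344.4, -197.8, 4.4]
tool_rot: [0.0, 0.063, 0.998, -0.0]
force: [-0.2, -0.1, 0.6]
grip_width: 89.9
grip_force: 0.4
```

Call:
play_rows --pt "0 0 0 0" --pt "0.025 0 -0.03 0" --pt "0.025 -0.04 -0.13 0" --pt "0 -0.15 -0.15 0" --pt "-0.04 -0.27 -0.15 0" --claw -1

```text
time_s: 12.22
eef_pos: [346.6, -308.4, 65.4]
tool_rot: [0.001, 0.063, 0.998, -0.001]
force: [0.6, 0.1, 0.3]
grip_width: 42.5
grip_force: 0.0
```

Call:
play_rows --pt "-0.02 0 0 0" --pt "-0.04 0 0 0" --pt "-0.04 0 0 0"

```text
time_s: 12.6
eef_pos: [362.5, -307.9, 64.1]
tool_rot: [-0.0, 0.062, 0.998, 0.0]
force: [-0.0, -0.1, -0.6]
grip_width: 12.7
grip_force: 0.0
```

```bash
python3 - <<'E'
from h import *
import go
s=env.state();print(s['time_s'],s['eef_pos'],s['force'],s['grip_width'],ing([*s['eef_pos'][:2],0]))
c=env.read_camera('wrist'); p,f=wfit(c,[386,-201,1.44]); print(p,f,ing(p)); cv2.imwrite('pics/m.png',c['frame'])
u=np.array([np.cos(p[2]),np.sin(p[2])]); t=p[:2]-92*u; print(t,go.shift(t[0],t[1],4,np.degrees(p[2])))
E
```

```text
12.6 [ 362.48683978 -307.92021994   64.07883162] [-0.00436592 -0.1240979  -0.60914973] 12.731724865296195 [-222.5   11.3  -82.8]
[ 387.53971828 -193.38803573    1.43810788] 1029.627450980392 [-105.7    0.8   -0.4]
[ 375.36817031 -284.57933696] [-0.0252  0.062   0.1504  0.0027]
```

```bash
python3 -c "
import go
print(go.shift(345,-300,64,62));print(go.shift(361.6,-285,64,62));print(go.shift(361.6,-285,4,62))"
```

```text
[0.0454 0.0144 0.0004 0.116 ]
[0.0088 0.0567 0.0004 0.116 ]
[0.0088 0.0567 0.1504 0.116 ]
```

Call:
play_rows --pt "0.045 0.015 0 0.04" --pt "0.045 0.015 0 0.09" --pt "0.035 0.03 0 0.116" --pt "0.015 0.05 0.02 0.116" --pt "0.009 0.056 0.06 0.116"

```text
time_s: 13.28
eef_pos: [362.1, -285.7, 39.7]
tool_rot: [0.0, 0.241, 0.97, -0.0]
force: [0.0, -0.2, 0.2]
grip_width: 0.4
grip_force: 0.0
```

Call:
play_rows --pt "0 0 0.04 0" --pt "0 0 0.08 0" --pt "0 0 0.09 0" --pt "0 0 0.09 0"

```text
time_s: 13.78
eef_pos: [361.3, -286.3, 4.0]
tool_rot: [-0.0, 0.243, 0.97, 0.0]
force: [0.1, 0.8, 0.8]
grip_width: 0.5
grip_force: 0.0
```

```bash
python3 - <<'E'
from h import *
import go
s=env.state();print(s['time_s'],s['eef_pos'],s['force'],s['grip_width'],ing([*s['eef_pos'][:2],0]))
c=env.read_camera('wrist'); p,f=wfit(c,[387,-195,1.44]); print(p,f,ing(p)); cv2.imwrite('pics/n.png',c['frame'])
print(go.shift(375.9,-236.5,4,62))
E
```

```text
13.775 [ 361.30982495 -286.30095984    4.0191978 ] [0.13563611 0.83086653 0.76626187] 0.4776212613373323 [-201.2   15.2  -82.8]
[ 387.99882892 -192.91855954    1.43868958] 342.0352941176471 [-105.2    0.4   -0.4]
[ 0.0269  0.1271  0.001  -0.0005]
```

Call:
play_rows --pt "0.007 0.03 0 0" --pt "0.013 0.06 0 0" --pt "0.019 0.09 0 0" --pt "0.027 0.127 0 0" --pt "0.027 0.127 0 0"

```text
time_s: 14.45
eef_pos: [376.1, -235.2, 4.3]
tool_rot: [-0.0, 0.242, 0.97, 0.0]
force: [-0.0, -0.5, -0.1]
grip_width: 0.3
grip_force: 0.0
```

```bash
python3 - <<'E'
from h import *
import go
s=env.state();print(s['time_s'],s['eef_pos'],s['force'],s['grip_width'],ing([*s['eef_pos'][:2],0]))
c=env.read_camera('wrist'); p,f=wfit(c,[392,-168,1.42]); print(p,f,ing(p)); cv2.imwrite('pics/o.png',c['frame'])
E
```

```text
14.45 [ 376.11901341 -235.24736604    4.30037782] [-0.02099752 -0.46760446 -0.13583815] 0.28143360319366223 [-148.7    6.9  -82.8]
[ 396.14196784 -170.92970417    1.45352254] 2358.8705882352942 [-82.4  -4.9   0.5]
```

```bash
sed -i "s/ W\[280:,:\]=0/ W[280:,:]=0; cv2.fillPoly(W,[np.round(w2p(c,pose(GG,[(-47,-70,8),(-47,70,8),(70,70,8),(70,-70,8)]))).astype(np.int32)],0)/; s/^def wfit/GG=[401.6,-88.6,1.445]\ndef wfit/" h.py; cat > st.py <<'E'
from h import *
import sys
s=env.state();print(s['time_s'],s['eef_pos'].round(1),s['force'].round(1),s['grip_width'],ing([*s['eef_pos'][:2],0]))
c=env.read_camera('wrist'); x0=float(sys.argv[1]); q=pose(G,[(x0,0,0)])[0]
for a in(-.06,0,.06):
    p,f=wfit(c,[q[0],q[1],1.445+a]); print(p,f,ing(p))
cv2.imwrite('pics/last.png',c['frame'])
E
python3 st.py -69
```

```text
14.5 [ 376.  -235.8    4.3] [-0.4  0.3 -0.6] 0.2535887209054189 [-149.2    6.9  -82.8]
[ 397.7735387  -155.42848369    1.45773858] 207.6156862745098 [-66.8  -4.6   0.7]
[ 397.83698517 -155.13720477    1.45769332] 208.35294117647058 [-66.5  -4.6   0.7]
[ 397.77729216 -155.09360264    1.45824374] 207.3764705882353 [-66.4  -4.6   0.8]
```

```bash
python3 -c "
import go
print(go.shift(*go.pose(go.G,[(-156,-6,0)])[0][:2],4,50));print(go.shift(*go.pose(go.G,[(-127,-6,0)])[0][:2],4,50));print(go.shift(*go.pose(go.G,[(-156,7,0)])[0][:2],4,62))"
```

```text
[-0.036  -0.0034  0.0006  0.0664]
[-0.0102  0.0643  0.0006  0.0664]
[-0.0057 -0.015   0.0006 -0.0003]
```

Call:
play_rows --pt "-0.005 -0.016 0 0" --pt "-0.005 -0.016 0 0.03" --pt "-0.02 -0.01 0 0.066" --pt "-0.036 -0.003 0 0.066" --pt "-0.036 -0.003 0 0.066"

```text
time_s: 15.18
eef_pos: [388.2, -244.5, 4.2]
tool_rot: [0.0, 0.341, 0.94, -0.0]
force: [0.2, -0.5, 1.1]
grip_width: 0.5
grip_force: 0.0
```

```bash
python3 st.py -67; python3 -c "
import go
for x in (-135,-128,-123): print(go.shift(*go.pose(go.G,[(x,-6,0)])[0][:2],4,50))"
```

```text
15.175 [ 388.2 -244.5    4.2] [ 0.2 -0.5  1.1] 0.4781085150691403 [-156.4   -6.2  -82.8]
[ 397.21632954 -155.61767297    1.44427142] 422.1294117647059 [-67.   -4.1  -0. ]
[ 397.33807555 -155.36676911    1.45324867] 417.37254901960796 [-66.8  -4.1   0.5]
[ 397.46515584 -155.23669361    1.4512146 ] 422.643137254902 [-66.6  -4.3   0.4]
[0.0285 0.0447 0.0003 0.0009]
[0.0379 0.0595 0.0003 0.0009]
[0.0447 0.07   0.0003 0.0009]
```

Call:
play_rows --pt "0.01 0.015 0 0" --pt "0.019 0.03 0 0" --pt "0.028 0.044 0 0" --pt "0.034 0.053 0 0" --pt "0.038 0.059 0 0"

```text
time_s: 15.85
eef_pos: [391.5, -216.0, 4.3]
tool_rot: [0.0, 0.342, 0.94, -0.0]
force: [0.1, -0.5, 0.5]
grip_width: 0.7
grip_force: 0.3
```

```bash
python3 st.py -47
```

```text
15.85 [ 391.5 -216.     4.3] [ 0.1 -0.5  0.5] 0.7346614385592611 [-127.7   -6.   -82.8]
[ 400.09554469 -134.87307545    1.44176835] 405.6039215686274 [-46.1  -4.3  -0.2]
[ 400.04450173 -134.3247568     1.45775571] 381.37254901960785 [-45.6  -4.2   0.7]
[ 399.77454898 -134.11088773    1.4579621 ] 387.06274509803916 [-45.4  -3.9   0.7]
```

Call:
play_rows --pt "0.002 0.003 0 0" --pt "0.004 0.006 0 0" --pt "0.005 0.008 0 0" --pt "0.005 0.008 0 0"

```text
time_s: 16.4
eef_pos: [392.0, -212.8, 4.3]
tool_rot: [0.0, 0.342, 0.94, -0.0]
force: [-1.0, -3.4, 0.4]
grip_width: 0.8
grip_force: 1.5
```

Call:
play_rows --pt "0.002 0.003 0 0" --pt "0.004 0.006 0 0" --pt "0.004 0.006 0 0"

```text
time_s: 16.77
eef_pos: [392.6, -211.2, 4.8]
tool_rot: [0.001, 0.342, 0.94, -0.001]
force: [-4.1, -13.7, 3.2]
grip_width: 0.3
grip_force: 6.4
```

```bash
python3 st.py -43
```

```text
16.775 [ 392.6 -211.2    4.8] [ -4.1 -13.7   3.2] 0.27721296679569013 [-122.7   -6.4  -82.8]
[ 399.84747979 -131.44322622    1.4622582 ] 361.3333333333333 [-42.7  -3.6   1. ]
[ 399.85961633 -131.47771871    1.46331741] 358.5803921568628 [-42.8  -3.7   1. ]
[ 399.76189291 -131.13988206    1.46455998] 352.83921568627454 [-42.4  -3.5   1.1]
```

The force has built to 14 N and the phone is at x = -42.7, so it is against the stop. Now I'll retreat and check.

Call:
play_rows --pt "-0.013 -0.021 0 0" --pt "-0.02 -0.032 -0.02 0" --pt "-0.02 -0.032 -0.1 0" --pt "-0.02 -0.032 -0.2 0" --pt "-0.02 -0.032 -0.3 0"

```text
time_s: 17.45
eef_pos: [390.0, -224.5, 125.9]
tool_rot: [-0.0, 0.342, 0.94, 0.0]
force: [-0.0, -0.0, -0.3]
grip_width: 0.5
grip_force: 0.0
```

```bash
python3 - <<'E'
from h import *
s=env.state();print(s['time_s'],s['eef_pos'].round(1),s['force'].round(1))
c=env.read_camera('wrist'); f=c['frame']
p,e=wfit(c,[399.8,-131.4,1.455]);print(p,e,ing(p))
f=cv2.resize(f,(640,480)); sd=env.read_camera('side')['frame'][155:260,170:370]
cv2.imwrite('pics/z.png',np.hstack([cv2.resize(f,(400,300)),cv2.resize(sd,(400,300))]))
E
```

```text
17.45 [ 390.  -224.5  125.9] [-0.  -0.  -0.3]
[ 399.6413157  -132.15867076    1.45267255] 962.5607843137254 [-43.5  -3.5   0.4]
```

View pics/z.png

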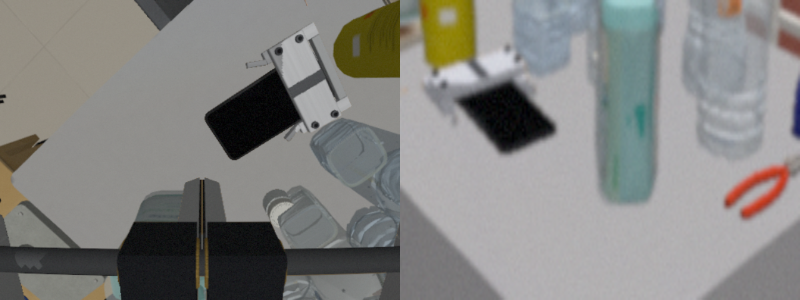

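The phone sits straight in the lane at wrist (205–300, 70–160), with its front under the bridge. The hand is clear and the bystanders haven't moved, so I'm handing in.

```bash
python3 -c "
from cell import env
print(env.close_job())"
```

```text
the job is handed in; nothing more can be done
None
```

The phone was pushed flat under the bridge until it met the end stop (centre about -43 mm in the gauge frame, in line within about 1 degree). The hand was moved clear and the job handed in at about 17.5 s; no verdict was returned, and I didn't re-measure the jar or cutters.

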